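Drive the lock pin home with the spring setter

TASK

Drive the lock pin fully home in the sample cassette with one blow of the spring setter: draw the striker's handle back until the sear catches, without crushing the overtravel buffer behind the catch, and let go of it so that the sear alone holds it; then, with your hand off the handle, press the trip button on the housing to fire. Leave the jar, the slide carton and the marker round the setter where they are.

Things in the scene. Friction and masses are not known exactly. Their poses are not given: they have to be found in the camera images.
- setter: Bench pin setter, fixed: grey base plate 300x72x10 mm, aluminium housing (52 mm wide, top at 66 mm), at the +x end a white cassette with grey lid (56 mm wide, top at 68 mm). Origin at table height under the striker axis (36 mm up), z up. The striker is drawn to the setter's -x, fires to +x. In x (mm): base -135 to 165, housing and bush -2 to 92, cassette 122 to 158.
- handle (a point): Point in the middle of the striker's black upright handle, 68 mm above the table: a plate 16 mm thick along the setter's x, 34 mm wide along its y, 26 to 86 mm above the table, on the end of a 10 mm rod that runs to the housing 36 mm above the table (grasp above the rod, fingertips 48 mm up or higher). Axes as the setter's. 40 mm free between it and the bush at the start.
- striker (a joint): How far the striker is drawn back (m): 0 fully forward, 0.010 at the start, resting on the proud pin. Spring pull forward 5 N plus 0.1 N per mm. Somewhere from 0.05 to 0.07 (set differently each time, hidden: feel for it) the sear drops in and holds it against going forward; from 30 mm before the catch the sear drags and adds 1 to 5 N, unevenly. End of travel 0.088.
- buffer (a joint): Compression (m) of the sprung overtravel buffer inside the housing: 0 is free. The striker meets it about 2 mm past the catch; each mm of compression adds 2.5 N to the pull. More than 0.004 counts as crushed.
- trip_top (a point): Centre of the top face of the trip button, a black round button 27 mm across on top of the housing, top 81 mm above the table when up, 50 mm to +x of the setter's origin; axes as the setter's. It is pressed straight down.
- trip_button (a joint): How far the trip button is pressed (m): 0 up, 0.011 at the end of its travel. The sear lets go at about 0.006 to 0.008 with about 6 to 10 N; the button springs back by itself.
- lock_pin (a joint): How far the steel lock pin has been driven into the cassette (m): 0 is proud as at the start, 0.010 is fully home. It is stiff (about 15 N of friction): only the striker's blow should move it, so do not push the handle forward.
- pin_face (a point): Centre of the face of the pin's round head (16 mm across, 4 mm thick), 36 mm above the table, seen in the gap between housing and cassette; it faces the setter's -x.
- jar_2: Bystander: clear jar with a black cap, 43 mm across, 72 mm tall, upright beside the setter, on the robot's side; origin at the centre of its underside.
- slide_box: Bystander: white and green slide carton 55 x 85 x 32 mm, beside the setter, on the far side; origin at the centre of its underside.
- marker: Bystander: black marker, 12 x 135 x 13 mm, lying beside the setter, on the robot's side; origin at the centre of its underside.

How it is judged:
By the outcome, as a careful person would: the job done as asked, in the order asked, and still so for the second after the job is handed in, with the robot touching nothing.
It also fails if it takes over 67 s, if anything falls off the work surface, if the arm or the gripper's body presses on something with over 40 N, if the wrist force passes 120 N, or if a joint passes its speed limit or range.

ROBOT

A 6-joint arm with a two-finger parallel gripper is mounted at the origin on a cart in front of the work surface, level with it; the furniture and walls round the work are solid. World frame = base frame: x ahead of the robot, y to its left, z up, the work surface at z = 0. Lengths are in m, angles in degrees, forces in N, time in s.
With the tool pointing down it reaches from about 0.3 to 0.75 m from the base axis. Payload 8.5 kg.
Tool frame: the origin (TCP) lies between the finger pads; the fingertips stand 22 mm ahead of it and the grasp point (between the pads) lies 3 mm ahead of it (env.nose_length is the distance from the TCP to the fingertips, in m); z points along the fingers, x is the direction in which the jaws open and shut, and the axes are right-handed (so a half turn about z gives the same grasp; the last joint's range is limited). The gripper opens to 85 mm and grips with 20 to 120 N. Pads are 22 mm wide; open, the fingers measure 114 mm over their backs; the gripper's body (76 mm by 85 mm) begins 54 mm behind the grasp point. The pads swing forward as they close: fully open they stand 13 mm farther back than shut.
Start: joints at [-85.445, 21.807, 74.336, -0, 83.858, -12.336], TCP at [0.16, -0.526, 0.253] pointing down, gripper open.
Joint ranges: [-178.18, 178.18], [-50.72, 133.34], [12.68, 142.11], [-81.47, 261.47], [9.98, 163.14], [-165.26, 165.26]. Speed limits (degrees/s): [136.94, 136.94, 180, 180, 180, 180].

INTERFACE

Orientations are given as a 3x3 rotation matrix whose columns are the frame's x, y, z axes.
In Python, from rig import env gives the robot as it stands.
- The arm moves only by the tool arm_command, never from a script. Its argument "steps" is a list of rows, each an object with "delta_pos": the shift along the world's x, y, z in mm, a list of three; "dr": the turn, a rotation vector about the world's x, y, z in degrees, a list of three. In form: [{"delta_pos": [dx, dy, dz], "dr": [wx, wy, wz]}, ...]. A call has 1 to 20 rows; each row shifts and turns the commanded pose from where the row before left it; what a row does not reach is not made up. A row lasts 1/10 s, in which the tool goes at most 50 mm and 8.59 degrees, less where a joint would pass 70% of its speed; a pose out of reach is approached as far as the arm can. A call with a gripper value outside its range is refused whole. "grip" is the opening, from 0 (shut) to 1 (fully open), set as the call begins (left out, the last holds). The fingers move at their own pace and stop on an object; "squeeze" is the grip in N (left out, the last holds). Time passes only in rows, so rows that do not move let the fingers close. It gives the time, the measured TCP pose, the force and the opening at its end, in the units of the state.
- env.observe(): the state, without advancing time (a new reading comes with each control period).
- env.get_image(name): name is "scene" or "top" or "wrist"; returns the picture (384x512x3 uint8, blue, green, red); there is no depth.
- env.get_calibration(name): a dict with "fx", "fy", "cx", "cy" (pixels), "view" (4x4, takes a point from world to camera coordinates). Camera axes: x right, y up, looking along -z (the intrinsics and any distortion apply to the point x, -y, -z); pixel columns grow to the right and rows downward; lengths in m; the calibration is good to about 2 mm. A picture is of the moment at which its call begins: read the wrist's pose just before it. get_calibration takes no time and is no camera call; for the wrist camera it gives the pose at the moment of the call.
- env.close_job(): hands the job in, once; it reports no verdict.
The state is a dict: "time_s": time; "q": joint angles; "qvel": joint speeds; "joint_efforts": joint torques, N m; "position": TCP position; "tool_rot": TCP orientation; "ft_force": force on the tool from outside, world axes, zero at the start; "wrist_torque": the same for the moment, N m; "grip_width": finger opening in m.
Only numpy, scipy, OpenCV 4.12 (cv2) and the standard library are available. Lean on these libraries where they do the work, as an engineer would, in place of code of your own. Each camera call takes 0.05 s, during which the arm holds its last target. There are 200 camera calls.

## Working session

There is one attempt and no reset: what is moved stays moved. The work goes in short steps, Python scripts to look and compute and a tool call to move; the robot and the scene stay as the last step left them, time stands still between calls to the robot, and variables do not carry over. Pictures are saved under pics/ and viewed, about 8 in all and at most 12, crops included, and the job is handed in when it is done.

Besides the shell and the picture viewer there is one more tool, called in YAML: its name, and indented under it one key for each argument. arm_command: Moves the arm, as the interface text tells. Its arguments: {"type":"object","properties":{"steps":{"type":"array"},"grip":{"type":"number"},"squeeze":{"type":"number"}},"required":["steps"]}

```bash
mkdir -p pics; cat > h.py <<'E'
import numpy as np,cv2
from rig import env
def ray(c,u,v):
    V=np.array(c['view']);R=V[:3,:3];t=V[:3,3]
    d=np.array([(u-c['cx'])/c['fx'],-(v-c['cy'])/c['fy'],-1.])
    return -R.T@t,R.T@d
def onz(c,u,v,z):
    o,d=ray(c,u,v);return o+d*(z-o[2])/d[2]
def proj(c,p):
    V=np.array(c['view']);q=V[:3,:3]@np.array(p)+V[:3,3]
    return c['cx']+c['fx']*q[0]/-q[2],c['cy']+c['fy']*q[1]/q[2]
E
python3 - <<'E'
from h import *
for n in('scene','top'):
    im=env.get_image(n);cv2.imwrite(f'pics/{n}0.png',cv2.resize(im,(800,600)))
    cv2.imwrite(f'pics/{n}0raw.png',im)
    c=env.get_calibration(n);print(n,{k:(np.round(v,4).tolist()) for k,v in c.items()})
s=env.observe();print(s['time_s'],s['position'],np.round(s['tool_rot'],3),s['ft_force'],s['grip_width'])
E
```

```text
scene {'fx': 415.1337, 'fy': 415.1337, 'cx': 252.0034, 'cy': 192.704, 'view': [[-0.689, -0.7247, 0.01, 0.3945], [0.4075, -0.376, 0.8322, -0.2452], [-0.5993, 0.5775, 0.5544, -0.6375], [0.0, 0.0, 0.0, 1.0]]}
top {'fx': 348.2572, 'fy': 348.2572, 'cx': 252.6063, 'cy': 191.7406, 'view': [[0.0292, -0.9994, -0.0199, 0.0541], [0.9896, 0.0261, 0.1412, -0.4953], [-0.1406, -0.0238, 0.9898, -0.8476], [0.0, 0.0, 0.0, 1.0]]}
0.1 [ 0.15977341 -0.52604963  0.25278422] [[ 0.291 -0.957 -0.   ]
 [-0.957 -0.291  0.001]
 [-0.001 -0.    -1.   ]] [-0.05210878 -0.1004094  -0.17946873] 0.08558600932833649
```

View pics/top0.png

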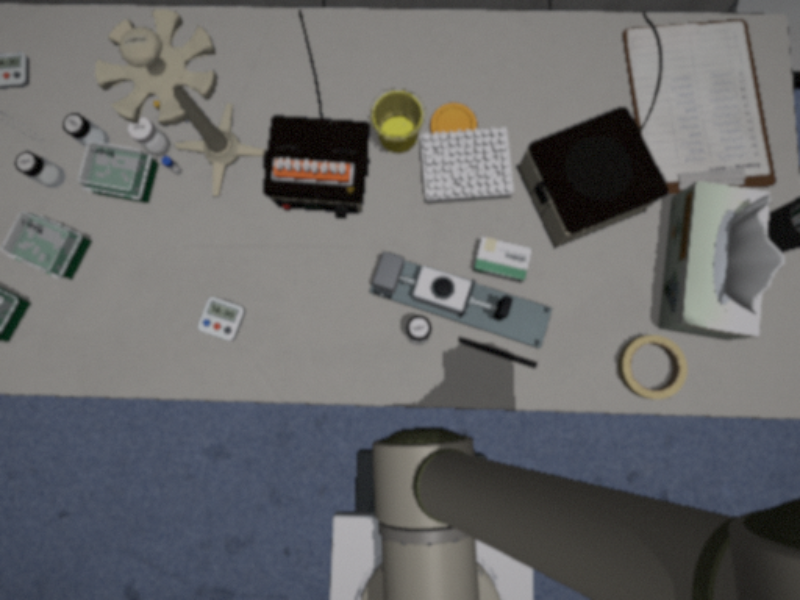

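View pics/scene0.png

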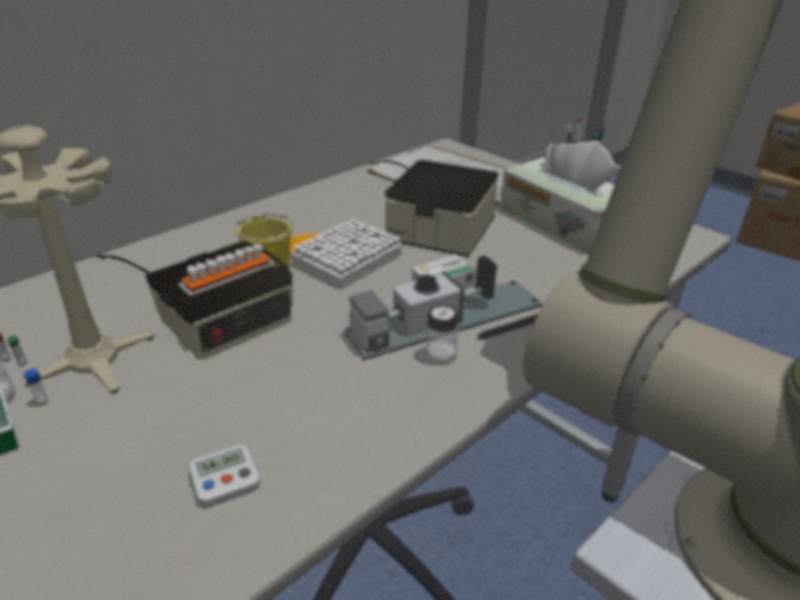

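Top view (800 px scale): button at about (443,288), handle top at (503,303), cassette at (388,272), jar cap at (418,327), marker (460,340)-(536,364), carton around (503,258). The setter's +x points to image left, about world +y.

```bash
python3 - <<'E'
from h import *
c=env.get_calibration('top')
for n,u,v,z in [('button',443,287,.081),('handle',504,303,.086),('cass',390,266,.068),('base -x robot corner',540,346,.01),('base -x far corner',550,306,.01),('base +x robot',372,293,.01),('jar',418,327,.072),('mk1',460,340,.013),('mk2',536,364,.013),('box1',480,238,.032),('box2',530,250,.032),('box3',526,278,.02),('box4',474,268,.02)]:
    print(n,np.round(onz(c,u*.64,v*.64,z)*1000))
im=cv2.imread('pics/top0raw.png')[140:240,220:370]
g=(im.max(2)<55).astype(np.uint8)
n,l,s,ce=cv2.connectedComponentsWithStats(g)
for i in range(1,n):
    if s[i,4]>15: print(s[i],ce[i]+[220,140], np.round(onz(c,*(ce[i]+[220,140]),.081)*1000))
E
```

```text
button [509.  -7.  81.]
handle [ 486. -100.   86.]
cass [542.  76.  68.]
base -x robot corner [ 427. -172.   10.]
base -x far corner [ 493. -189.   10.]
base +x robot [507. 107.  10.]
jar [447.  30.  72.]
mk1 [433. -41.  13.]
mk2 [ 397. -165.   13.]
box1 [601. -70.  32.]
box2 [ 582. -152.   32.]
box3 [ 538. -148.   20.]
box4 [552. -62.  20.]
[139   0  11  10  81] [365.11111111 143.7654321 ] [ 612. -204.   81.]
[58 39 11 11 99] [283.         183.55555556] [509.  -6.  81.]
[ 95  50  12  15 119] [320.93277311 196.90756303] [479. -97.  81.]
[ 74  77  49  18 175] [317.19428571 225.03428571] [412. -88.  81.]
```

arm_command:
  steps:
    - {"delta_pos": [20.6, 28.2, 0], "dr": [0, 0, 3.6]}
    - {"delta_pos": [20.6, 28.2, 0], "dr": [0, 0, 3.6]}
    - {"delta_pos": [20.6, 28.2, 0], "dr": [0, 0, 3.6]}
    - {"delta_pos": [20.6, 28.2, 0], "dr": [0, 0, 3.6]}
    - {"delta_pos": [20.6, 28.2, 0], "dr": [0, 0, 3.6]}
    - {"delta_pos": [20.6, 28.2, 0], "dr": [0, 0, 3.6]}
    - {"delta_pos": [20.6, 28.2, 0], "dr": [0, 0, 3.6]}
    - {"delta_pos": [20.6, 28.2, 0], "dr": [0, 0, 3.6]}
    - {"delta_pos": [20.6, 28.2, 0], "dr": [0, 0, 3.6]}
    - {"delta_pos": [20.6, 28.2, 0], "dr": [0, 0, 3.6]}
    - {"delta_pos": [20.6, 28.2, 0], "dr": [0, 0, 3.6]}
    - {"delta_pos": [20.6, 28.2, 0], "dr": [0, 0, 3.6]}
    - {"delta_pos": [20.6, 28.2, 0], "dr": [0, 0, 3.6]}
    - {"delta_pos": [20.6, 28.2, 0], "dr": [0, 0, 3.6]}
    - {"delta_pos": [20.6, 28.2, 0], "dr": [0, 0, 3.6]}
    - {"delta_pos": [20.6, 28.2, 0], "dr": [0, 0, 3.6]}
    - {"delta_pos": [0, 0, 0], "dr": [0, 0, 0]}
    - {"delta_pos": [0, 0, 0], "dr": [0, 0, 0]}
  grip: 0

```text
time_s: 1.9
position: [0.4893, -0.0746, 0.2529]
tool_rot: [[0.964, -0.266, -0.001], [-0.266, -0.964, 0.0], [-0.001, 0.0, -1.0]]
ft_force: [-0.8, 0.9, -0.1]
grip_width: 0.0002
```

```bash
python3 - <<'E'
from h import *
c=env.get_calibration('wrist');im=env.get_image('wrist');cv2.imwrite('pics/w1raw.png',im)
cv2.imwrite('pics/w1.png',cv2.resize(im,(800,600)))
im2=env.get_image('top');cv2.imwrite('pics/t1raw.png',im2)
s=env.observe();print(s['time_s'],s['position'],np.round(s['tool_rot'],3),s['ft_force'],s['grip_width'],env.nose_length)
np.save('w1.npy',c)
E
```

```text
2.0 [ 0.4889757  -0.07557891  0.25316231] [[ 0.963 -0.269 -0.001]
 [-0.269 -0.963  0.   ]
 [-0.001  0.    -1.   ]] [-0.21073938 -0.7443683  -0.2883275 ] -7.023039508245568e-05 0.022
```

View pics/w1.png

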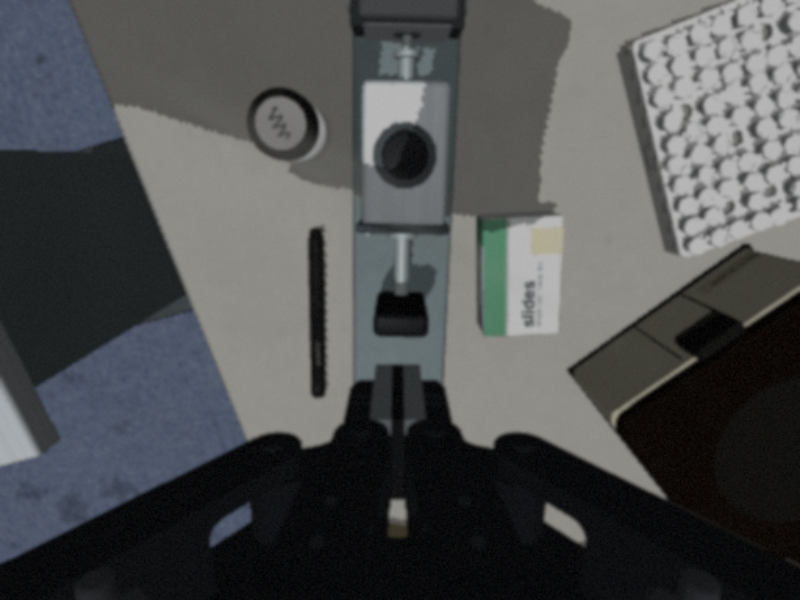

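Wrist view: button centre (405,153), bush/housing end at row ~230, handle centre col 401, its top rows ~305–335; setter axis is nearly vertical in the image, so the yaw is right.

```bash
python3 - <<'E'
from h import *
c=np.load('w1.npy',allow_pickle=True).item()
for n,u,v,z in [('button',405,150,.081),('housL',362,224,.066),('housR',447,226,.066),('baseL',355,350,.01),('baseR',443,350,.01),('baseLtop',355,100,.01),('handle back edge',401,335,.086),('handle front edge',401,308,.086),('hL',376,330,.086),('hR',426,330,.086),('bush',402,234,.045),('mk',318,230,.013),('mk2',318,395,.013),('box',480,335,.032),('box2',482,218,.032)]:
    print(n,np.round(onz(c,u*.64,v*.64,z)*1000,1))
o,_=ray(c,0,0);print(o)
im=cv2.imread('pics/w1raw.png');print(im[184:224,256].sum(1).tolist())
g=(im[70:130,225:295].max(2)<50).astype(np.uint8);n,l,s,ce=cv2.connectedComponentsWithStats(g);print(s[1:],ce[1:]+[225,70])
E
```

```text
button [513.7  -2.6  81. ]
housL [477.1 -37.3  66. ]
housR [527.3 -52.4  66. ]
baseL [ 438.4 -134.9   10. ]
baseR [ 504.6 -153.1   10. ]
baseLtop [490.7  39.4  10. ]
handle back edge [ 482.9 -106.7   86. ]
handle front edge [487.5 -90.1  86. ]
hL [469.  -99.5  86. ]
hR [ 498.5 -107.6   86. ]
bush [498.6 -52.6  45. ]
mk [439.8 -38.   13. ]
mk2 [ 399.6 -162.7   13. ]
box [ 533.6 -140.2   32. ]
box2 [553.7 -58.3  32. ]
[ 0.50814876 -0.00849449  0.37513539]
[264, 268, 262, 251, 207, 136, 43, 4, 2, 0, 12, 12, 13, 25, 43, 11, 19, 25, 47, 74, 97, 120, 108, 106, 103, 102, 101, 94, 80, 78, 125, 223, 297, 327, 327, 325, 323, 328, 326, 331]
[[ 19  11  34  38 967]] [[260.8179938   99.62357808]]
```

arm_command:
  steps:
    - {"delta_pos": [3.7, 3, -20], "dr": [0, 0, 0]}
    - {"delta_pos": [0, 0, -20], "dr": [0, 0, 0]}
    - {"delta_pos": [0, 0, -20], "dr": [0, 0, 0]}
    - {"delta_pos": [0, 0, -20], "dr": [0, 0, 0]}
    - {"delta_pos": [0, 0, -20], "dr": [0, 0, 0]}
    - {"delta_pos": [0, 0, -20], "dr": [0, 0, 0]}
    - {"delta_pos": [0, 0, 0], "dr": [0, 0, 0]}
    - {"delta_pos": [0, 0, 0], "dr": [0, 0, 0]}

```text
time_s: 2.8
position: [0.493, -0.0728, 0.1338]
tool_rot: [[0.963, -0.269, 0.0], [-0.269, -0.963, -0.0], [0.0, 0.0, -1.0]]
ft_force: [0.2, 0.4, -0.2]
grip_width: -0.0003
```

```bash
python3 - <<'E'
from h import *
im=env.get_image('scene');cv2.imwrite('pics/s2.png',cv2.resize(im[130:260,190:370],(800,578),interpolation=3))
s=env.observe();print(s['time_s'],s['position'],s['ft_force'])
E
```

```text
2.85 [ 0.49334334 -0.07272718  0.13428944] [0.39274588 0.37810899 0.41213063]
```

View pics/s2.png

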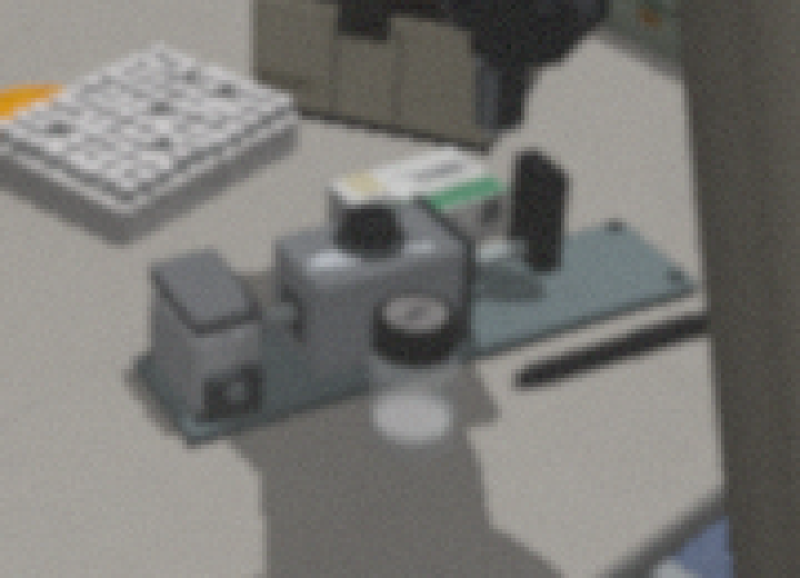

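The fingertips (~(500,120) in the crop) hang above the gap between bush plate (465,260) and handle (540,210). Going down.

arm_command:
  steps:
    - {"delta_pos": [0, 0, -12], "dr": [0, 0, 0]}
    - {"delta_pos": [0, 0, -12], "dr": [0, 0, 0]}
    - {"delta_pos": [0, 0, -12], "dr": [0, 0, 0]}
    - {"delta_pos": [0, 0, -12], "dr": [0, 0, 0]}
    - {"delta_pos": [0, 0, -11], "dr": [0, 0, 0]}
    - {"delta_pos": [0, 0, 0], "dr": [0, 0, 0]}
    - {"delta_pos": [0, 0, 0], "dr": [0, 0, 0]}

```text
time_s: 3.55
position: [0.4934, -0.0722, 0.0749]
tool_rot: [[0.964, -0.267, 0.001], [-0.267, -0.964, -0.0], [0.001, 0.0, -1.0]]
ft_force: [0.5, 0.7, -0.0]
grip_width: 0.0
```

arm_command:
  steps:
    - {"delta_pos": [-0.54, -1.93, 0], "dr": [0, 0, 0]}
    - {"delta_pos": [-0.54, -1.93, 0], "dr": [0, 0, 0]}
    - {"delta_pos": [-0.54, -1.93, 0], "dr": [0, 0, 0]}
    - {"delta_pos": [0, 0, 0], "dr": [0, 0, 0]}

```text
time_s: 3.95
position: [0.4915, -0.0782, 0.0745]
tool_rot: [[0.963, -0.268, 0.0], [-0.268, -0.963, -0.0], [0.0, 0.0, -1.0]]
ft_force: [0.2, -0.4, -0.1]
grip_width: 0.0002
```

arm_command:
  steps:
    - {"delta_pos": [-0.54, -1.93, 0], "dr": [0, 0, 0]}
    - {"delta_pos": [0, 0, 0], "dr": [0, 0, 0]}

```text
time_s: 4.15
position: [0.4909, -0.08, 0.0743]
tool_rot: [[0.964, -0.268, -0.0], [-0.268, -0.964, -0.0], [0.0, 0.0, -1.0]]
ft_force: [-0.1, 0.2, -0.5]
grip_width: 0.0002
```

arm_command:
  steps:
    - {"delta_pos": [-0.54, -1.93, 0], "dr": [0, 0, 0]}
    - {"delta_pos": [0, 0, 0], "dr": [0, 0, 0]}

```text
time_s: 4.35
position: [0.4904, -0.0819, 0.0743]
tool_rot: [[0.964, -0.268, -0.0], [-0.268, -0.964, -0.0], [0.0, 0.0, -1.0]]
ft_force: [-0.1, -1.1, -0.2]
grip_width: 0.0002
```

arm_command:
  steps:
    - {"delta_pos": [-0.4, -1.45, 0], "dr": [0, 0, 0]}
    - {"delta_pos": [0, 0, 0], "dr": [0, 0, 0]}

```text
time_s: 4.55
position: [0.4901, -0.0828, 0.0743]
tool_rot: [[0.963, -0.268, 0.0], [-0.268, -0.963, 0.001], [-0.0, -0.001, -1.0]]
ft_force: [0.9, 4.0, 0.2]
grip_width: -0.0001
```

arm_command:
  steps:
    - {"delta_pos": [-0.4, -1.45, 0], "dr": [0, 0, 0]}
    - {"delta_pos": [0, 0, 0], "dr": [0, 0, 0]}

```text
time_s: 4.75
position: [0.4897, -0.0841, 0.0743]
tool_rot: [[0.964, -0.268, 0.0], [-0.268, -0.964, 0.001], [-0.0, -0.001, -1.0]]
ft_force: [1.9, 4.9, -0.4]
grip_width: -0.0003
```

arm_command:
  steps:
    - {"delta_pos": [-0.4, -1.45, 0], "dr": [0, 0, 0]}
    - {"delta_pos": [0, 0, 0], "dr": [0, 0, 0]}

```text
time_s: 4.95
position: [0.4893, -0.0855, 0.0743]
tool_rot: [[0.964, -0.267, 0.0], [-0.267, -0.964, 0.001], [-0.0, -0.001, -1.0]]
ft_force: [2.8, 5.2, 0.6]
grip_width: 0.0003
```

arm_command:
  steps:
    - {"delta_pos": [-0.4, -1.45, 0], "dr": [0, 0, 0]}
    - {"delta_pos": [0, 0, 0], "dr": [0, 0, 0]}

```text
time_s: 5.15
position: [0.4888, -0.0869, 0.0743]
tool_rot: [[0.964, -0.268, 0.0], [-0.268, -0.964, 0.001], [-0.0, -0.001, -1.0]]
ft_force: [1.4, 5.6, 0.3]
grip_width: 0.0003
```

Contact at y≈-0.0825 (striker 10 mm), pull ~5–6 N as expected. Drawing to ~44 mm.

arm_command:
  steps:
    - {"delta_pos": [-0.84, -2.89, 0], "dr": [0, 0, 0]}
    - {"delta_pos": [-0.84, -2.89, 0], "dr": [0, 0, 0]}
    - {"delta_pos": [-0.84, -2.89, 0], "dr": [0, 0, 0]}
    - {"delta_pos": [-0.84, -2.89, 0], "dr": [0, 0, 0]}
    - {"delta_pos": [-0.84, -2.89, 0], "dr": [0, 0, 0]}
    - {"delta_pos": [-0.84, -2.89, 0], "dr": [0, 0, 0]}
    - {"delta_pos": [-0.84, -2.89, 0], "dr": [0, 0, 0]}
    - {"delta_pos": [-0.84, -2.89, 0], "dr": [0, 0, 0]}
    - {"delta_pos": [-0.84, -2.89, 0], "dr": [0, 0, 0]}
    - {"delta_pos": [-0.84, -2.89, 0], "dr": [0, 0, 0]}
    - {"delta_pos": [0, 0, 0], "dr": [0, 0, 0]}
    - {"delta_pos": [0, 0, 0], "dr": [0, 0, 0]}

```text
time_s: 6.35
position: [0.4804, -0.1151, 0.0743]
tool_rot: [[0.964, -0.268, -0.0], [-0.268, -0.964, 0.002], [-0.001, -0.002, -1.0]]
ft_force: [3.6, 8.9, 1.3]
grip_width: -0.0005
```

arm_command:
  steps:
    - {"delta_pos": [-0.54, -1.93, 0], "dr": [0, 0, 0]}
    - {"delta_pos": [-0.54, -1.93, 0], "dr": [0, 0, 0]}
    - {"delta_pos": [0, 0, 0], "dr": [0, 0, 0]}
    - {"delta_pos": [0, 0, 0], "dr": [0, 0, 0]}

```text
time_s: 6.75
position: [0.4792, -0.119, 0.0743]
tool_rot: [[0.964, -0.268, -0.0], [-0.268, -0.964, 0.002], [-0.001, -0.002, -1.0]]
ft_force: [2.3, 8.9, 2.0]
grip_width: -0.0004
```

arm_command:
  steps:
    - {"delta_pos": [-0.4, -1.45, 0], "dr": [0, 0, 0]}
    - {"delta_pos": [0, 0, 0], "dr": [0, 0, 0]}

```text
time_s: 6.95
position: [0.4788, -0.1203, 0.0743]
tool_rot: [[0.964, -0.268, -0.0], [-0.268, -0.964, 0.003], [-0.001, -0.003, -1.0]]
ft_force: [2.7, 10.7, 1.9]
grip_width: -0.0001
```

arm_command:
  steps:
    - {"delta_pos": [-0.4, -1.45, 0], "dr": [0, 0, 0]}
    - {"delta_pos": [0, 0, 0], "dr": [0, 0, 0]}

```text
time_s: 7.15
position: [0.4784, -0.1217, 0.0743]
tool_rot: [[0.964, -0.268, -0.0], [-0.268, -0.964, 0.003], [-0.001, -0.003, -1.0]]
ft_force: [2.9, 10.1, 1.4]
grip_width: -0.0002
```

arm_command:
  steps:
    - {"delta_pos": [-0.4, -1.45, 0], "dr": [0, 0, 0]}
    - {"delta_pos": [0, 0, 0], "dr": [0, 0, 0]}

```text
time_s: 7.35
position: [0.478, -0.1231, 0.0743]
tool_rot: [[0.964, -0.268, -0.0], [-0.268, -0.964, 0.003], [-0.001, -0.003, -1.0]]
ft_force: [2.6, 11.0, 2.4]
grip_width: 0.0002
```

arm_command:
  steps:
    - {"delta_pos": [-0.4, -1.45, 0], "dr": [0, 0, 0]}
    - {"delta_pos": [0, 0, 0], "dr": [0, 0, 0]}

```text
time_s: 7.55
position: [0.4776, -0.1245, 0.0743]
tool_rot: [[0.964, -0.268, -0.0], [-0.268, -0.964, 0.003], [-0.001, -0.003, -1.0]]
ft_force: [2.4, 11.2, 2.6]
grip_width: -0.0001
```

arm_command:
  steps:
    - {"delta_pos": [-0.4, -1.45, 0], "dr": [0, 0, 0]}
    - {"delta_pos": [0, 0, 0], "dr": [0, 0, 0]}

```text
time_s: 7.75
position: [0.4771, -0.1259, 0.0743]
tool_rot: [[0.964, -0.268, -0.0], [-0.268, -0.964, 0.003], [-0.001, -0.003, -1.0]]
ft_force: [2.3, 11.1, 2.2]
grip_width: 0.0001
```

arm_command:
  steps:
    - {"delta_pos": [1, 3.6, 0], "dr": [0, 0, 0]}
    - {"delta_pos": [0, 0, 0], "dr": [0, 0, 0]}
    - {"delta_pos": [0, 0, 0], "dr": [0, 0, 0]}

```text
time_s: 8.05
position: [0.4782, -0.1224, 0.0743]
tool_rot: [[0.964, -0.267, -0.0], [-0.267, -0.964, 0.003], [-0.001, -0.002, -1.0]]
ft_force: [2.5, 10.8, 1.8]
grip_width: -0.0002
```

Not caught up to ~55 mm. Continue in the same pattern.

arm_command:
  steps:
    - {"delta_pos": [-1, -3.6, 0], "dr": [0, 0, 0]}
    - {"delta_pos": [-0.4, -1.45, 0], "dr": [0, 0, 0]}
    - {"delta_pos": [0, 0, 0], "dr": [0, 0, 0]}

```text
time_s: 8.35
position: [0.4767, -0.1275, 0.0743]
tool_rot: [[0.963, -0.268, -0.0], [-0.268, -0.963, 0.003], [-0.001, -0.003, -1.0]]
ft_force: [2.2, 11.0, 2.6]
grip_width: 0.0006
```

arm_command:
  steps:
    - {"delta_pos": [-0.4, -1.45, 0], "dr": [0, 0, 0]}
    - {"delta_pos": [0, 0, 0], "dr": [0, 0, 0]}

```text
time_s: 8.55
position: [0.4763, -0.1288, 0.0743]
tool_rot: [[0.964, -0.268, -0.001], [-0.268, -0.964, 0.003], [-0.001, -0.003, -1.0]]
ft_force: [2.8, 12.0, 2.4]
grip_width: 0.0002
```

arm_command:
  steps:
    - {"delta_pos": [1, 3.6, 0], "dr": [0, 0, 0]}
    - {"delta_pos": [0, 0, 0], "dr": [0, 0, 0]}
    - {"delta_pos": [0, 0, 0], "dr": [0, 0, 0]}

```text
time_s: 8.85
position: [0.4774, -0.1252, 0.0743]
tool_rot: [[0.964, -0.267, -0.0], [-0.267, -0.964, 0.003], [-0.001, -0.003, -1.0]]
ft_force: [2.6, 9.8, 3.8]
grip_width: 0.0003
```

arm_command:
  steps:
    - {"delta_pos": [-1, -3.6, 0], "dr": [0, 0, 0]}
    - {"delta_pos": [-0.4, -1.45, 0], "dr": [0, 0, 0]}
    - {"delta_pos": [0, 0, 0], "dr": [0, 0, 0]}

```text
time_s: 9.15
position: [0.4759, -0.1303, 0.0743]
tool_rot: [[0.963, -0.268, -0.001], [-0.268, -0.963, 0.003], [-0.001, -0.003, -1.0]]
ft_force: [1.7, 11.0, 3.1]
grip_width: -0.0
```

arm_command:
  steps:
    - {"delta_pos": [-0.4, -1.45, 0], "dr": [0, 0, 0]}
    - {"delta_pos": [0, 0, 0], "dr": [0, 0, 0]}

```text
time_s: 9.35
position: [0.4755, -0.1316, 0.0743]
tool_rot: [[0.964, -0.268, -0.001], [-0.268, -0.964, 0.003], [-0.001, -0.003, -1.0]]
ft_force: [2.5, 12.3, 2.5]
grip_width: 0.0
```

arm_command:
  steps:
    - {"delta_pos": [1, 3.6, 0], "dr": [0, 0, 0]}
    - {"delta_pos": [0, 0, 0], "dr": [0, 0, 0]}
    - {"delta_pos": [0, 0, 0], "dr": [0, 0, 0]}

```text
time_s: 9.65
position: [0.4765, -0.1281, 0.0743]
tool_rot: [[0.964, -0.267, -0.001], [-0.267, -0.964, 0.003], [-0.001, -0.003, -1.0]]
ft_force: [2.5, 11.2, 2.7]
grip_width: -0.0001
```

Not caught at ~61 mm.

arm_command:
  steps:
    - {"delta_pos": [-1, -3.6, 0], "dr": [0, 0, 0]}
    - {"delta_pos": [-0.4, -1.45, 0], "dr": [0, 0, 0]}
    - {"delta_pos": [0, 0, 0], "dr": [0, 0, 0]}

```text
time_s: 9.95
position: [0.475, -0.1333, 0.0743]
tool_rot: [[0.964, -0.268, -0.001], [-0.268, -0.964, 0.003], [-0.001, -0.003, -1.0]]
ft_force: [1.2, 10.7, 3.7]
grip_width: 0.0002
```

arm_command:
  steps:
    - {"delta_pos": [-0.4, -1.45, 0], "dr": [0, 0, 0]}
    - {"delta_pos": [0, 0, 0], "dr": [0, 0, 0]}

```text
time_s: 10.15
position: [0.4746, -0.1345, 0.0742]
tool_rot: [[0.963, -0.268, -0.001], [-0.268, -0.963, 0.003], [-0.002, -0.003, -1.0]]
ft_force: [2.7, 12.5, 1.8]
grip_width: -0.0003
```

arm_command:
  steps:
    - {"delta_pos": [1, 3.6, 0], "dr": [0, 0, 0]}
    - {"delta_pos": [0, 0, 0], "dr": [0, 0, 0]}
    - {"delta_pos": [0, 0, 0], "dr": [0, 0, 0]}

```text
time_s: 10.45
position: [0.4757, -0.132, 0.0743]
tool_rot: [[0.964, -0.267, -0.0], [-0.267, -0.964, 0.001], [-0.001, -0.001, -1.0]]
ft_force: [0.9, 6.5, 2.3]
grip_width: 0.0001
```

Force fell to 6.5 N: possibly caught. Ease off 1 mm more and check.

arm_command:
  steps:
    - {"delta_pos": [0, 0, 0], "dr": [0, 0, 0]}

```text
time_s: 10.55
position: [0.4757, -0.132, 0.0743]
tool_rot: [[0.964, -0.268, -0.0], [-0.268, -0.964, 0.001], [-0.001, -0.001, -1.0]]
ft_force: [1.0, 7.1, 2.1]
grip_width: 0.0
```

arm_command:
  steps:
    - {"delta_pos": [0.3, 0.95, 0], "dr": [0, 0, 0]}
    - {"delta_pos": [0, 0, 0], "dr": [0, 0, 0]}

```text
time_s: 10.75
position: [0.4762, -0.1319, 0.0743]
tool_rot: [[0.964, -0.267, -0.0], [-0.267, -0.964, -0.0], [0.0, 0.0, -1.0]]
ft_force: [0.5, 1.1, 0.4]
grip_width: 0.0001
```

arm_command:
  steps:
    - {"delta_pos": [0.3, 0.95, 0], "dr": [0, 0, 0]}
    - {"delta_pos": [0, 0, 0], "dr": [0, 0, 0]}

```text
time_s: 10.95
position: [0.4766, -0.1309, 0.0743]
tool_rot: [[0.964, -0.267, 0.0], [-0.267, -0.964, -0.0], [0.0, 0.0, -1.0]]
ft_force: [0.4, -0.0, 0.5]
grip_width: 0.0001
```

Force is zero and the handle stayed: sear holds. Back off, rise, and move above the button.

arm_command:
  steps:
    - {"delta_pos": [1.4, 4.8, 0], "dr": [0, 0, 0]}
    - {"delta_pos": [1.4, 4.8, 0], "dr": [0, 0, 0]}
    - {"delta_pos": [0, 0, 0], "dr": [0, 0, 0]}
    - {"delta_pos": [0, 0, 15], "dr": [0, 0, 0]}
    - {"delta_pos": [0, 0, 15], "dr": [0, 0, 0]}
    - {"delta_pos": [0, 0, 15], "dr": [0, 0, 0]}
    - {"delta_pos": [0, 0, 15], "dr": [0, 0, 0]}
    - {"delta_pos": [0, 0, 0], "dr": [0, 0, 0]}
    - {"delta_pos": [5.5, 19.5, 0], "dr": [0, 0, 0]}
    - {"delta_pos": [5.5, 19.5, 0], "dr": [0, 0, 0]}
    - {"delta_pos": [5.5, 19.5, 0], "dr": [0, 0, 0]}
    - {"delta_pos": [0, 0, 0], "dr": [0, 0, 0]}
    - {"delta_pos": [0, 0, 0], "dr": [0, 0, 0]}

```text
time_s: 12.25
position: [0.4956, -0.0626, 0.1337]
tool_rot: [[0.964, -0.266, -0.001], [-0.266, -0.964, 0.0], [-0.001, 0.0, -1.0]]
ft_force: [0.2, -0.1, -0.2]
grip_width: -0.0002
```

```bash
python3 - <<'E'
from h import *
c=env.get_calibration('wrist');im=env.get_image('wrist');s=env.observe();t=env.get_image('scene')
a=cv2.resize(im,(400,300));b=cv2.resize(t[130:260,190:363],(400,300))
cv2.imwrite('pics/w3.png',np.hstack([a,b]));np.save('w3.npy',c)
print(s['time_s'],s['position'],s['ft_force'])
E
```

```text
12.3 [ 0.49558949 -0.06301818  0.13383278] [0.23749082 0.37994044 0.63982451]
```

View pics/w3.png

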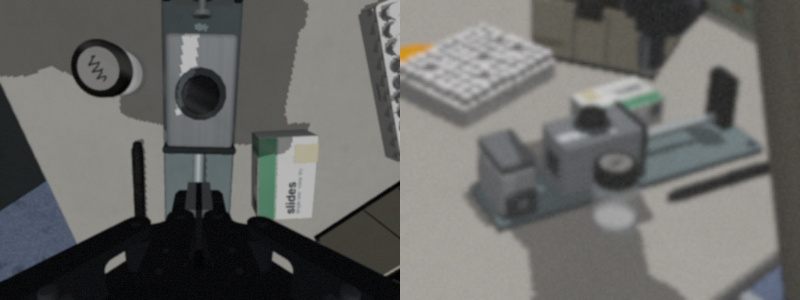

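Handle stands drawn back (right half, (722,97)) with no hand on it; the button is at (200,93) in the wrist half.

```bash
python3 - <<'E'
from h import *
c=np.load('w3.npy',allow_pickle=True).item()
for v in(92,96): print(np.round(onz(c,200*1.28,v*1.28,.081)*1000,1))
E
```

```text
[513.2  -3.2  81. ]
[512.5  -5.8  81. ]
```

arm_command:
  steps:
    - {"delta_pos": [5.7, 19.5, 0], "dr": [0, 0, 0]}
    - {"delta_pos": [5.7, 19.5, 0], "dr": [0, 0, 0]}
    - {"delta_pos": [5.7, 19.5, 0], "dr": [0, 0, 0]}
    - {"delta_pos": [0, 0, -9], "dr": [0, 0, 0]}
    - {"delta_pos": [0, 0, -9], "dr": [0, 0, 0]}
    - {"delta_pos": [0, 0, -9], "dr": [0, 0, 0]}
    - {"delta_pos": [0, 0, 0], "dr": [0, 0, 0]}
    - {"delta_pos": [0, 0, 0], "dr": [0, 0, 0]}

```text
time_s: 13.15
position: [0.5128, -0.0047, 0.107]
tool_rot: [[0.963, -0.268, -0.001], [-0.268, -0.963, 0.0], [-0.001, 0.0, -1.0]]
ft_force: [0.5, -0.8, -0.1]
grip_width: 0.0001
```

arm_command:
  steps:
    - {"delta_pos": [0, 0, -2], "dr": [0, 0, 0]}
    - {"delta_pos": [0, 0, -2], "dr": [0, 0, 0]}
    - {"delta_pos": [0, 0, -2], "dr": [0, 0, 0]}
    - {"delta_pos": [0, 0, 0], "dr": [0, 0, 0]}

```text
time_s: 13.55
position: [0.5131, -0.0042, 0.1015]
tool_rot: [[0.964, -0.267, 0.001], [-0.267, -0.964, -0.0], [0.001, 0.0, -1.0]]
ft_force: [-0.7, -1.0, 2.6]
grip_width: 0.0
```

arm_command:
  steps:
    - {"delta_pos": [0, 0, -2], "dr": [0, 0, 0]}
    - {"delta_pos": [0, 0, -2], "dr": [0, 0, 0]}
    - {"delta_pos": [0, 0, 0], "dr": [0, 0, 0]}

```text
time_s: 13.85
position: [0.5131, -0.0042, 0.0978]
tool_rot: [[0.964, -0.267, 0.001], [-0.267, -0.964, -0.0], [0.001, 0.0, -1.0]]
ft_force: [-0.9, 0.1, 5.1]
grip_width: -0.0001
```

arm_command:
  steps:
    - {"delta_pos": [0, 0, -1.5], "dr": [0, 0, 0]}
    - {"delta_pos": [0, 0, -1.5], "dr": [0, 0, 0]}
    - {"delta_pos": [0, 0, 0], "dr": [0, 0, 0]}

```text
time_s: 14.15
position: [0.5131, -0.0042, 0.0946]
tool_rot: [[0.964, -0.267, 0.001], [-0.267, -0.964, -0.0], [0.001, 0.0, -1.0]]
ft_force: [-0.0, -0.4, 4.3]
grip_width: 0.0001
```

arm_command:
  steps:
    - {"delta_pos": [0, 0, -1.5], "dr": [0, 0, 0]}
    - {"delta_pos": [0, 0, 0], "dr": [0, 0, 0]}

```text
time_s: 14.35
position: [0.5131, -0.0042, 0.0929]
tool_rot: [[0.964, -0.267, 0.001], [-0.267, -0.964, -0.0], [0.001, 0.0, -1.0]]
ft_force: [0.2, -1.1, 5.1]
grip_width: 0.0002
```

```bash
python3 - <<'E'
from h import *
t=env.get_image('scene');cv2.imwrite('pics/s4.png',cv2.resize(t[130:260,190:363],(800,600)));print(env.observe()['ft_force'])
E
```

```text
[0.07213032 0.1831898  5.19943663]
```

View pics/s4.png

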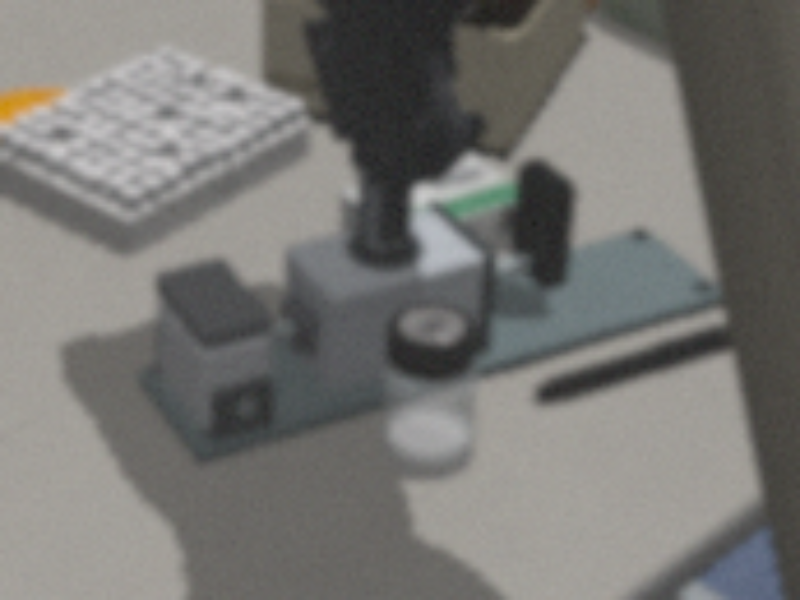

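It fired: the handle is forward again at (545,225). Rise clear and check how far.

arm_command:
  steps:
    - {"delta_pos": [0, 0, 5], "dr": [0, 0, 0]}
    - {"delta_pos": [0, 0, 10], "dr": [0, 0, 0]}
    - {"delta_pos": [0, 0, 20], "dr": [0, 0, 0]}
    - {"delta_pos": [0, 0, 25], "dr": [0, 0, 0]}
    - {"delta_pos": [0, 0, 25], "dr": [0, 0, 0]}
    - {"delta_pos": [0, 0, 25], "dr": [0, 0, 0]}
    - {"delta_pos": [0, 0, 25], "dr": [0, 0, 0]}
    - {"delta_pos": [0, 0, 25], "dr": [0, 0, 0]}
    - {"delta_pos": [-8, -28, 0], "dr": [0, 0, 0]}
    - {"delta_pos": [-8, -28, 0], "dr": [0, 0, 0]}
    - {"delta_pos": [-7.6, -15, 0], "dr": [0, 0, 0]}
    - {"delta_pos": [0, 0, 0], "dr": [0, 0, 0]}
    - {"delta_pos": [0, 0, 0], "dr": [0, 0, 0]}

```text
time_s: 15.7
position: [0.4891, -0.0748, 0.253]
tool_rot: [[0.963, -0.268, -0.0], [-0.268, -0.963, 0.001], [-0.0, -0.0, -1.0]]
ft_force: [1.0, 0.6, -0.0]
grip_width: -0.0005
```

```bash
python3 - <<'E'
from h import *
s=env.observe();im=env.get_image('wrist')
a=cv2.imread('pics/w1raw.png')
cv2.imwrite('pics/w5.png',np.hstack([cv2.resize(x[:250,190:340],(390,600)) for x in (a,im)]))
print(s['time_s'],s['position'],s['ft_force'])
E
```

```text
15.7 [ 0.48912502 -0.07482649  0.25302068] [ 1.00429537  0.57683859 -0.01236551]
```

View pics/w5.png

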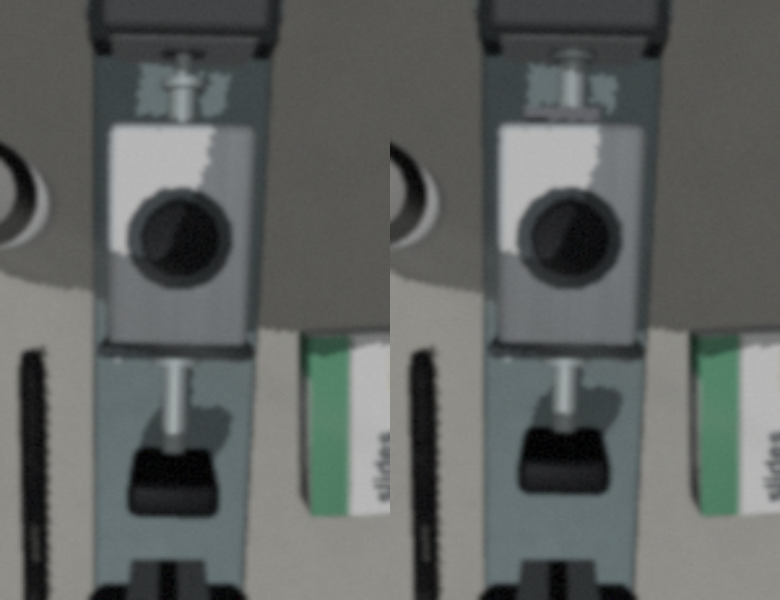

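Before (left) and after (right), from the same pose. The handle's back edge moved from row 516 to 493, about 9.7 mm at 34 mm per ~81 px. The pin head moved from row 78 up to the cassette face at row 52. Jar, carton and marker look unchanged.

```bash
python3 -c "
from rig import env
env.close_job()"
```

```text
the job is handed in; nothing more can be done
```

The lock pin was driven home with one blow, and I handed the job in at about 16 s of the 67 s allowed.

- **Drawing back:** I drew the handle back with the closed fingertips hooked in front of it. About every 3 mm from 55 mm on, I eased forward to test for the catch. It held at about 61–62 mm. The furthest draw was about 64 mm, so by my estimate the buffer was compressed 1 mm or less, against a limit of 4 mm; it can't be read directly.
- **Letting go:** When I eased off, the force on the hand fell to zero and the handle stayed put. It was still drawn back, with the hand clear of it, in a later picture.
- **Firing:** I pressed the trip button about 9–10 mm from above, with about 5 N on the hand at the readings. The striker fired.
- **Final checks:** From the same camera pose before and after, the handle rests about 9.7 mm further forward than at the start; full travel is 10 mm. The pin head sits against the cassette face. The jar, carton and marker look unmoved, and the robot was clear of everything.

No check failed or disagreed.

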